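# Seasonings back on the tray by height

## Robot

A 7-joint arm with a two-finger parallel gripper is mounted at the origin on a cart in front of the work surface, level with it; the furniture and walls round the work are solid. World frame = base frame: x ahead of the robot, y to its left, z up, the work surface at z = 0. Lengths are in m, angles in rad, forces in N, time in s.
With the tool pointing down it reaches from about 0.425 to 0.925 m from the base axis. Payload 6.8 kg.
Tool frame: the origin (TCP) lies on the centre line of the jaws, within the pads' length; the fingertips stand bot.tip_reach ahead of it and the grasp point (between the pads) lies 3 mm ahead of it (bot.tip_reach is the distance from the TCP to the fingertips, in m); z points along the fingers, y is the line along which they close (so a half turn about z gives the same grasp; the last joint's range is limited). The gripper opens to 85 mm and grips with 20 to 120 N. Pads are 22 mm wide; open, the fingers measure 114 mm over their backs; the gripper's body (76 mm by 85 mm) begins 54 mm behind the grasp point. The pads swing forward as they close: fully open they stand 13 mm farther back than shut.
Start: joints at [1.214, 0.477, 0.022, 1.555, -0.011, 1.109, -0.083], TCP at [0.166, -0.654, 0.253] pointing down, gripper open.
Joint ranges: [-2.96, 2.96], [-0.34, 2.1], [-1.41, 1.46], [0.24, 2.44], [-1.37, 4.51], [0.17, 1.92], [-2.96, 2.96]. Speed limits (rad/s): [2.39, 2.39, 3.14, 3.14, 3.14, 3.14, 3.14].

## Interface

Orientations are given as a unit quaternion [w, x, y, z].
In Python, from station import bot gives the robot as it stands.
- The arm moves only by the tool jog_arm, never from a script. Its argument "deltas" is a list of rows, each a list of 7 numbers: the shift along the world's x, y, z in m, then the turn, a rotation vector about the world's x, y, z in rad, then the opening, from 0 (shut) to 1 (fully open). In form: [[x, y, z, rx, ry, rz, grip], ...]. A call has 1 to 10 rows; each row shifts and turns the commanded pose from where the row before left it; what a row does not reach is not made up. A row lasts 1/10 s, in which the tool goes at most 50 mm and 8.59 degrees, less where a joint would pass 70% of its speed; a pose out of reach is approached as far as the arm can. A call with a gripper value outside its range is refused whole. The fingers move at their own pace and stop on an object; "newtons" is the grip in N (left out, the last holds). Time passes only in rows, so rows that do not move let the fingers close. It gives the time, the measured TCP pose, the force, the opening and the grip force at its end, in the units of the state.
- bot.get_obs(): the state, without advancing time (a new reading comes with each control period).
- bot.read_camera(name): name is "scene" or "top"; returns a dict with "img" (400x640x3 uint8, red, green, blue), "K" (3x3 intrinsics, pixels), "dist_coeffs" ([k1, k2, p1, p2, k3] as OpenCV has them; the pictures are not rectified), "eye" and "attitude" of the camera in the world. Camera axes: x right, y down, z forward; pixel columns grow to the right and rows downward; lengths in m; the calibration is good to about 2 mm. A picture is of the moment at which its call begins. There is no depth.
- bot.hand_in(): hands the job in; it is judged then, once.
The state is a dict: "t": time; "q": joint angles; "joint_vel": joint speeds; "joint_torque": joint torques, N m; "eef_pos": TCP position; "tool_rot": TCP orientation; "contact_force": force on the tool from outside, world axes, zero at the start; "torque": the same for the moment, N m; "gripper_width": opening from 0.0 (shut) to 1.0 (fully open); "grasp_force": force on a finger pad.
Only numpy, scipy, OpenCV 4.12 (cv2) and the standard library are available. Lean on these libraries where they do the work, as an engineer would, in place of code of your own. Each camera call takes 0.05 s, during which the arm holds its last target. There are 200 camera calls.

## Task

Move the four seasonings (two pepper mills, spice jar, salt shaker) from the chopping board to the tray and line them up in order of height: the tallest on the cork pad next to the brass knob, the shortest on the pad farthest from it. Each shall stand upright in the middle of its own pad, released and at rest.

Things in the scene. Friction and masses are not known exactly. Their poses are not given: they have to be found in the camera images.
- pepper_mill: the taller of two turned wooden pepper mills with a small metal button on top: 170 mm high, at most 58 mm across; the body reaches to 122 mm, grip it there as if it were 58 mm thick; about 0.18 kg; origin at the centre of its underside, z up, round about z; loose, starts upright in a rough row along the board, about 82 mm from its neighbours, on the chopping board (top 15 mm above the worktop)
- pepper_mill_b: the shorter of the two turned wooden pepper mills: 140 mm high, at most 58 mm across; the body reaches to 101 mm, grip it there as if it were 58 mm thick; about 0.18 kg; origin at the centre of its underside, z up, round about z; loose, starts upright in a rough row along the board, about 82 mm from its neighbours, on the chopping board (top 15 mm above the worktop)
- spice_a: clear spice jar with a black screw cap: 105 mm high, 44 mm across (glass to 82 mm, then the cap, 42 mm across); about 0.13 kg; origin at the centre of its underside, z up, round about z; loose, starts upright in a rough row along the board, about 82 mm from its neighbours, on the chopping board (top 15 mm above the worktop)
- salt_shaker: clear salt shaker with a domed grey top: 90 mm high, 44 mm across up to about 66 mm, 34 mm across above; about 0.1 kg; origin at the centre of its underside, z up, round about z; loose, starts upright in a rough row along the board, about 82 mm from its neighbours, on the chopping board (top 15 mm above the worktop)
- tray: fixed dark wooden tray, a flat slab 96 mm (x) by 420 mm (y) by 12 mm (z) without walls; origin at the centre of its underside, its y axis runs along the row of pads; it may lie on either side of the robot's middle, the chopping board (170 x 340 x 15 mm; a lime 43 mm high and a tea light 15 mm high stand close beside the seasonings on its far side and are no part of the job; nor are the garlic bulb, 56 mm high, and the teaspoon on the worktop behind the tray) on the other side
- tray_knob: brass knob 34 mm high and 26 mm across standing on the tray near one of its two ends (either end), 65 mm beyond the centre of the last pad; origin at the centre of its foot on the tray; fixed. The other end has only a flat brass stud 14 mm across
- pad_1: round flat cork pad 72 mm across, 4 mm thick, fixed on the tray, number 1 of the row of four counted along the tray's +y (spacing 82 mm); origin at the centre of its underside, so its top is 4 mm above the origin and 16 mm above the worktop
- pad_2: round flat cork pad 72 mm across, 4 mm thick, fixed on the tray, number 2 of the row of four counted along the tray's +y (spacing 82 mm); origin at the centre of its underside, so its top is 4 mm above the origin and 16 mm above the worktop
- pad_3: round flat cork pad 72 mm across, 4 mm thick, fixed on the tray, number 3 of the row of four counted along the tray's +y (spacing 82 mm); origin at the centre of its underside, so its top is 4 mm above the origin and 16 mm above the worktop
- pad_4: round flat cork pad 72 mm across, 4 mm thick, fixed on the tray, number 4 of the row of four counted along the tray's +y (spacing 82 mm); origin at the centre of its underside, so its top is 4 mm above the origin and 16 mm above the worktop
Mind the look-alikes: they are no part of the job. What is shaped like the pepper_mill but red is not meant.

How it is judged:
By the outcome, as a careful person would: the job done as asked, in the order asked, and still so for the second after the job is handed in, with the robot touching nothing.
It also fails if it takes over 118 s, if anything falls off the work surface, if the arm or the gripper's body presses on something with over 40 N, if the wrist force passes 120 N, or if a joint passes its speed limit or range.

## Working session

There is one attempt and no reset: what is moved stays moved. The work goes in short steps, Python scripts to look and compute and a tool call to move; the robot and the scene stay as the last step left them, time stands still between calls to the robot, and variables do not carry over. Pictures are saved under pics/ and viewed, at most 14 in all, crops included, and the job is handed in when it is done.

Besides the shell and the picture viewer there is one more tool, called after "Emit:" by a JSON object that holds its "method" and its "body". jog_arm: Moves the arm, as the interface text tells. Its arguments: {"type":"object","properties":{"deltas":{"type":"array"},"newtons":{"type":"number"}},"required":["deltas"]}

```bash
ls; mkdir -p pics; python3 - <<'E'
from station import bot
import cv2,numpy as np
for n in("scene","top"):
    d=bot.read_camera(n); cv2.imwrite(f"pics/{n}0.png",d["img"][...,::-1])
    print(n,d["K"],d["dist_coeffs"],d["eye"],d["attitude"])
print(bot.get_obs(),bot.tip_reach)
E
```

```text
pics
scene [[369.43261385   0.         321.29525864]
 [  0.         369.43261385 200.90155064]
 [  0.           0.           1.        ]] [0.01979144 0.         0.         0.         0.        ] [-0.25838623  0.78404551  0.5284699 ] [ 0.18360934 -0.28483985  0.78650675 -0.51629545]
top [[456.27781407   0.         314.42029852]
 [  0.         456.27781407 199.18436524]
 [  0.           0.           1.        ]] [-0.09007942  0.          0.          0.          0.        ] [ 0.26291572 -0.05082647  1.72701324] [ 0.04294611 -0.70540944  0.70646078 -0.03829263]
{'t': 0.1, 'q': array([ 1.21393226,  0.47774531,  0.02236424,  1.55628891, -0.01148647,
        1.10929637, -0.08312158]), 'joint_vel': array([-0.00065261, -0.00278458,  0.00131401, -0.00157117,  0.00049677,
       -0.00026967, -0.00099001]), 'joint_torque': array([ 4.38118717e-03, -5.97759497e+01,  1.61387924e+00, -2.81950414e+01,
        1.29395377e-02,  5.02920346e-03,  1.66576802e-05]), 'eef_pos': array([ 0.16605305, -0.65377633,  0.25243152]), 'tool_rot': array([-7.86901034e-04,  9.92275073e-01,  1.24054554e-01, -1.68412828e-04]), 'contact_force': array([ 0.08901998, -0.35003317, -0.48906855]), 'torque': array([0.01831861, 0.05195014, 0.03646454]), 'grasp_force': 0.0, 'gripper_width': 1.002512336784009} 0.022
```

View pics/scene0.png

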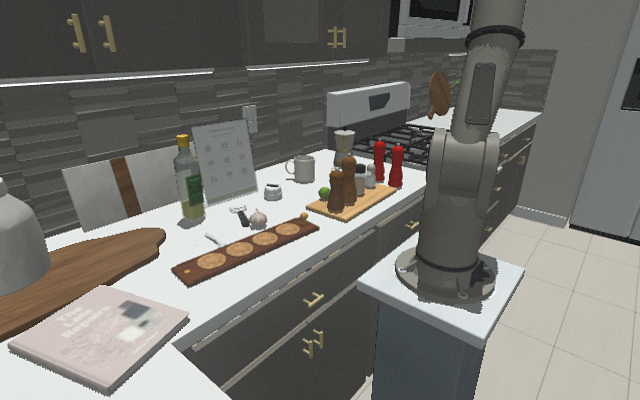

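View pics/top0.png

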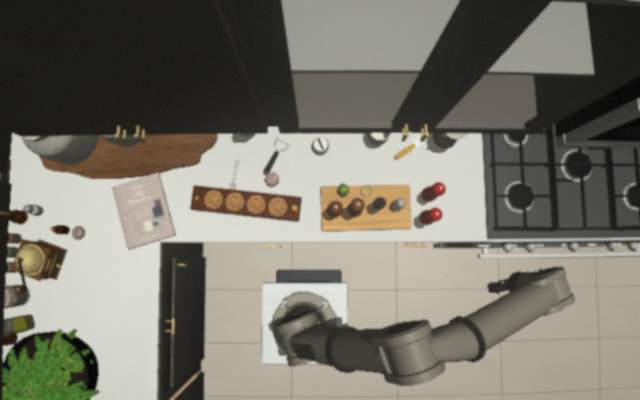

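The scene view shows the tray on the left, knob at its right end (304,215), and four seasonings on the board around (335-372,160-210). Two red mills stand off the board at (380,160) and (397,165). The top view shows the board items at (334,209), (356,207), (378,204) and (398,203), pads at (213,199) to (278,206), and red mills at (433,189) and (431,215). I'll enlarge to tell them apart.

```bash
cat > h.py <<'E'
import cv2,numpy as np
from scipy.spatial.transform import Rotation as R
from station import bot
def ray(d,uv):
    p=cv2.undistortPoints(np.array(uv,float).reshape(-1,1,2),np.array(d["K"]),np.array(d["dist_coeffs"])).reshape(-1,2)
    return (R.from_quat(np.roll(d["attitude"],-1)).apply(np.c_[p,np.ones(len(p))]))
def plane(d,uv,z):
    r=ray(d,uv);e=np.array(d["eye"]);return e+r*((z-e[2])/r[:,2])[:,None]
def proj(d,P):
    Rm=R.from_quat(np.roll(d["attitude"],-1)).inv();rv=Rm.as_rotvec();t=-Rm.apply(d["eye"])
    return cv2.projectPoints(np.array(P,float).reshape(-1,1,3),rv,t,np.array(d["K"]),np.array(d["dist_coeffs"]))[0].reshape(-1,2)
E
python3 - <<'E'
from h import *
d=bot.read_camera("top");s=bot.read_camera("scene")
a=cv2.resize(d["img"][170:245,180:450],None,fx=2.9,fy=2.9,interpolation=cv2.INTER_CUBIC)
b=cv2.resize(s["img"][120:290,165:420],None,fx=3.1,fy=3.1,interpolation=cv2.INTER_CUBIC)[:, :a.shape[1]]
cv2.imwrite("pics/top1.png",a[...,::-1]);cv2.imwrite("pics/sc1.png",b[...,::-1]);print(a.shape,b.shape)
print(plane(d,[[213,199],[235,202],[256,204],[278,206],[299,208]],.016).round(3))
hsv=cv2.cvtColor(d["img"],cv2.COLOR_RGB2HSV)
m=cv2.inRange(hsv[180:225,190:305],(0,0,95),(30,255,255))
n,l,st,c=cv2.connectedComponentsWithStats(m)
for i in range(1,n):
    if st[i,4]>8: 
        uv=c[i]+[190,180]; print(uv.round(1),st[i,4],plane(d,[uv],.016).round(3))
E
```

```text
(218, 783, 3) (527, 783, 3)
[[0.462 0.346 0.016]
 [0.45  0.261 0.016]
 [0.443 0.181 0.016]
 [0.435 0.098 0.016]
 [0.427 0.018 0.016]]
[248.7 202.3] 3830 [[0.449 0.209 0.016]]
```

View pics/top1.png

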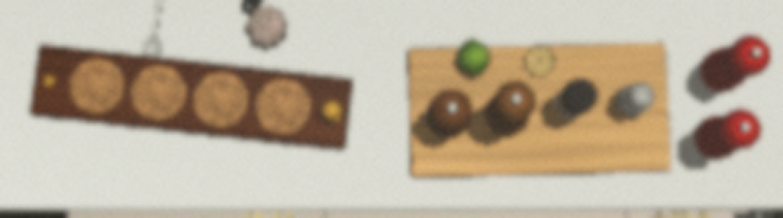

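View pics/sc1.png

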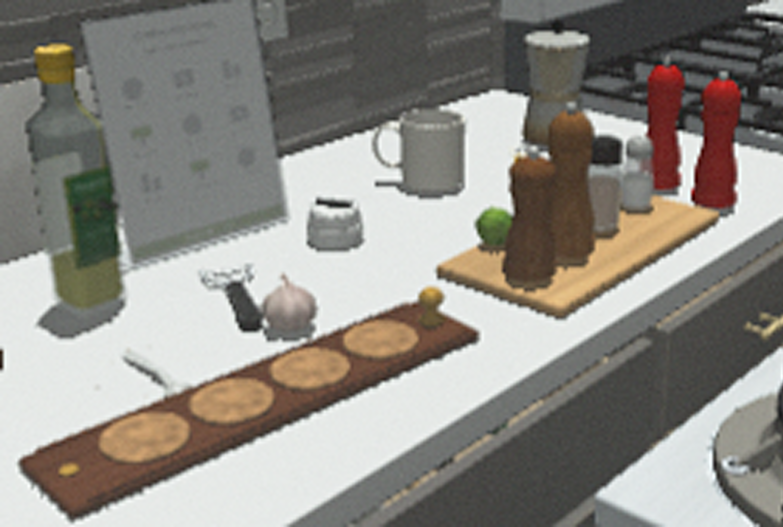

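Candidates for the tall mill: brown (336,207) and (358,204), red (433,189) and (431,215) in the top image. The red ones are excluded. In the enlarged scene view, the second brown mill (crop top 570,105, base 575,262) stands clearly higher than the first (532,150 to 528,285). So the tall mill is the one at top (358,204) and the short one is at (336,207). The knob is at the tray's right (-y) end.

```bash
python3 - <<'E'
from h import *
d=bot.read_camera("top");s=bot.read_camera("scene")
T=np.array([[452,106],[515,99],[579,97],[638,98]])/2.9+[180,170]-.33
S=np.array([[532,150],[570,104],[606,140],[639,138]])/3.1+[165,120]-.33
for n,t,u,z in zip(["b","mill","spice","salt"],T,S,[.155,.185,.12,.105]):
    p,q=np.array(d["eye"]),np.array(s["eye"]);r1,r2=ray(d,[t])[0],ray(s,[u])[0]
    k=np.linalg.lstsq(np.c_[r1,-r2],q-p,rcond=None)[0];a,b=p+k[0]*r1,q+k[1]*r2
    print(n,"top@z",plane(d,[t],z)[0].round(3),"tri",((a+b)/2).round(3),"gap",np.linalg.norm(a-b).round(3))
for n,D in(("top",d),("scene",s)):
    hsv=cv2.cvtColor(cv2.GaussianBlur(cv2.resize(D["img"],None,fx=4,fy=4,interpolation=cv2.INTER_CUBIC),(0,0),2),cv2.COLOR_RGB2HSV)
    v=hsv[...,2]; roi=(slice(180,225),slice(190,305)) if n=="top" else (slice(210,285),slice(172,325))
    m=np.zeros_like(v); R4=tuple(slice(x.start*4,x.stop*4) for x in roi)
    m[R4]=cv2.inRange(hsv[R4],(5,60,120),(25,255,255))
    for c in cv2.findContours(m,0,2)[0]:
        if cv2.contourArea(c)>400:
            e=cv2.fitEllipse(c);uv=(np.array(e[0])+.5)/4-.5
            print(n,uv.round(1),np.round(np.array(e[1])/4,1),plane(D,[uv],.016)[0].round(4))
E
```

```text
b top@z [ 0.42  -0.114  0.155] tri [ 0.42  -0.114  0.153] gap 0.0
mill top@z [ 0.425 -0.186  0.185] tri [ 0.425 -0.186  0.185] gap 0.001
spice top@z [ 0.434 -0.27   0.12 ] tri [ 0.433 -0.27   0.123] gap 0.001
salt top@z [ 0.434 -0.346  0.105] tri [ 0.434 -0.345  0.107] gap 0.001
top [294.4 207.6] [6.3 7.4] [0.4288 0.036  0.016 ]
top [277.2 206.2] [19.2 19.7] [0.434  0.1009 0.016 ]
top [255.7 203.8] [19.1 19.5] [0.4433 0.1824 0.016 ]
top [234.3 201.4] [18.9 19.4] [0.4526 0.264  0.016 ]
top [213.  199.1] [18.8 19.4] [0.4617 0.3456 0.016 ]
scene [211.1 259.9] [16.4 30.3] [0.4636 0.3446 0.016 ]
scene [239.1 248.4] [14.6 28.3] [0.4542 0.2633 0.016 ]
scene [264.4 238.1] [13.4 26.4] [0.4445 0.1817 0.016 ]
scene [287.2 228.6] [12.4 25.2] [0.4355 0.0999 0.016 ]
scene [303.4 214.9] [5.4 8.5] [ 4.616e-01 -4.000e-04  1.600e-02]
```

Pad spacing comes out at 82 mm, and the triangulated heights match the nominal ones within 3 mm. The order to place is mill, mill_b, spice, salt, starting from the knob at pads (.435,.100), (.444,.182), (.453,.264) and (.463,.345). The jaws will close along x, and the tall mill goes first.

Emit:
{"method": "jog_arm", "body": {"deltas": [[0.024,0.043,0,0,0,0.132,1],[0.024,0.043,0,0,0,0.132,1],[0.024,0.043,0,0,0,0.132,1],[0.024,0.043,0,0,0,0.132,1],[0.024,0.043,0,0,0,0.132,1],[0.024,0.043,0,0,0,0.132,1],[0.024,0.043,0,0,0,0.132,1],[0.024,0.043,0,0,0,0.132,1],[0.024,0.043,0,0,0,0.132,1],[0.024,0.043,0,0,0,0.132,1]], "newtons": 40}}

```text
t: 1.3
eef_pos: [0.4068, -0.2225, 0.2537]
tool_rot: [0.001, 0.706, 0.708, -0.0]
contact_force: [0.3, 0.1, -0.3]
gripper_width: 0.998
grasp_force: 0.0
```

Emit:
{"method": "jog_arm", "body": {"deltas": [[0.009,0.018,0,0,0,0,1],[0.009,0.018,0,0,0,0,1],[0,0,-0.02,0,0,0,1],[0,0,-0.01,0,0,0,1],[0,0,0,0,0,0,1]]}}

```text
t: 1.8
eef_pos: [0.423, -0.1883, 0.222]
tool_rot: [-0.001, 0.708, 0.706, -0.001]
contact_force: [0.4, 0.4, 0.6]
gripper_width: 0.997
grasp_force: 0.0
```

```bash
python3 - <<'E'
from h import *
o=bot.get_obs();print(o["eef_pos"],o["tool_rot"])
s=bot.read_camera("scene");d=bot.read_camera("top")
c=lambda I:cv2.resize(I,None,fx=4,fy=4,interpolation=cv2.INTER_CUBIC)
a=c(s["img"][85:220,300:420]);b=c(d["img"][170:240,315:405]);
cv2.imwrite("pics/a2.png",np.hstack([a,np.vstack([b,np.zeros((a.shape[0]-b.shape[0],b.shape[1],3),np.uint8)])[:, :320]])[...,::-1])
print(proj(s,[[.425,-.186,.185],[.425,-.186,.015]]))
E
```

```text
[ 0.42295302 -0.18826588  0.22195229] [-1.47559622e-03  7.07972309e-01  7.06238337e-01 -6.66225873e-04]
[[348.6114186  153.33995713]
 [346.90622335 200.50079746]]
```

View pics/a2.png

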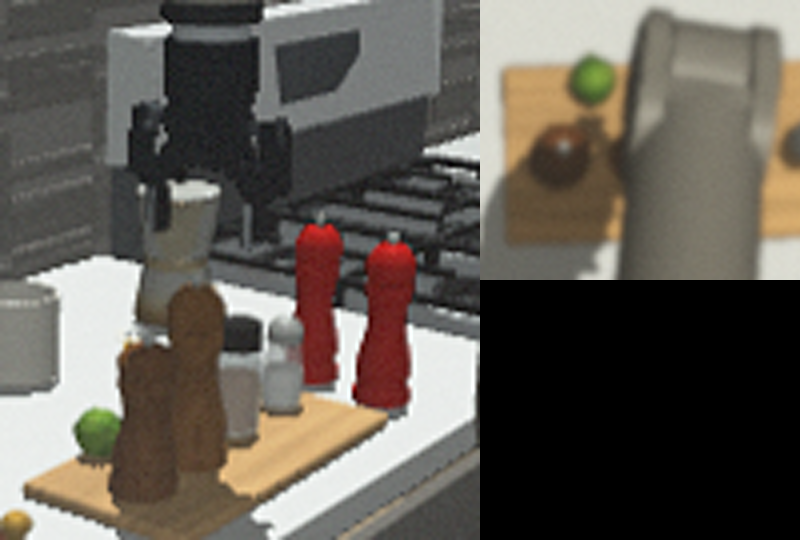

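The crop shows the tall brown mill (base near crop 197,470) directly below the open fingers and within about 4 mm of the estimate. The lime and the neighbours are clear of the fingers. Next I descend and grip.

Emit:
{"method": "jog_arm", "body": {"deltas": [[0.002,-0.001,-0.03,0,0,0,1],[0,0,-0.03,0,0,0,1],[0,0,-0.015,0,0,0,1],[0,0,-0.008,0,0,0,1],[0,0,0,0,0,0,1],[0,0,0,0,0,0,0.4],[0,0,0,0,0,0,0.4],[0,0,0,0,0,0,0.4],[0,0,0,0,0,0,0.4],[0,0,0,0,0,0,0.4]], "newtons": 35}}

```text
t: 2.9
eef_pos: [0.4265, -0.1896, 0.1415]
tool_rot: [0.001, 0.708, 0.706, -0.0]
contact_force: [-1.3, -0.1, 7.3]
gripper_width: 0.555
grasp_force: 34.9
```

Emit:
{"method": "jog_arm", "body": {"deltas": [[0,0,0,0,0,0,0.4],[0,0,0.01,0,0,0,0.4],[0,0,0.02,0,0,0,0.4],[0,0,0.02,0,0,0,0.4],[0,0,0.02,0,0,0,0.4],[0,0,0,0,0,0,0.4]], "newtons": 45}}

```text
t: 3.5
eef_pos: [0.428, -0.1897, 0.2132]
tool_rot: [0.003, 0.708, 0.706, 0.001]
contact_force: [0.5, -0.2, -0.8]
gripper_width: 0.554
grasp_force: 46.7
```

```bash
python3 - <<'E'
from h import *
s=bot.read_camera("scene")
a=cv2.resize(s["img"][85:220,300:420],None,fx=4,fy=4,interpolation=cv2.INTER_CUBIC)
cv2.imwrite("pics/a3.png",a[...,::-1])
E
```

```text
(no output)
```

View pics/a3.png

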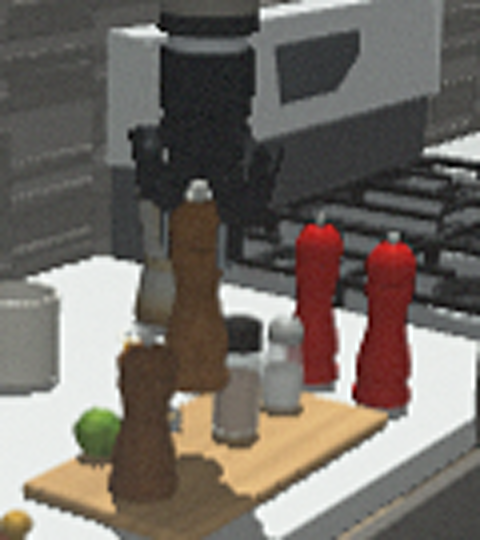

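The mill is held upright and clear of the board. Its underside is about 0.1265 m below the TCP. I lift over the shorter mill and carry it to the pad by the knob.

Emit:
{"method": "jog_arm", "body": {"deltas": [[0,0,0.035,0,0,0,0.4],[0,0,0.035,0,0,0,0.4],[0,0.015,0.03,0,0,0,0.4],[0.001,0.035,0,0,0,0,0.4],[0.001,0.04,0,0,0,0,0.4],[0.001,0.04,0,0,0,0,0.4],[0.001,0.04,0,0,0,0,0.4],[0.001,0.04,0,0,0,0,0.4],[0.001,0.04,0,0,0,0,0.4],[0.001,0.03,0,0,0,0,0.4]]}}

```text
t: 4.55
eef_pos: [0.4323, 0.0932, 0.3095]
tool_rot: [-0.0, 0.707, 0.707, -0.0]
contact_force: [0.9, -0.1, -2.0]
gripper_width: 0.551
grasp_force: 47.4
```

Emit:
{"method": "jog_arm", "body": {"deltas": [[0,0.01,-0.01,0,0,0,0.4],[0,0,-0.035,0,0,0,0.4],[0,0,-0.035,0,0,0,0.4],[0,0,-0.035,0,0,0,0.4],[0,0,-0.025,0,0,0,0.4],[0,0,0,0,0,0,0.4],[0,0,0,0,0,0,0.4]]}}

```text
t: 5.25
eef_pos: [0.4328, 0.1009, 0.1702]
tool_rot: [-0.001, 0.708, 0.707, -0.0]
contact_force: [0.1, 0.2, -1.7]
gripper_width: 0.554
grasp_force: 47.5
```

Emit:
{"method": "jog_arm", "body": {"deltas": [[0.002,-0.001,-0.012,0,0,0,0.4],[0,0,-0.008,0,0,0,0.4],[0,0,-0.004,0,0,0,0.4],[0,0,-0.002,0,0,0,0.4],[0,0,-0.001,0,0,0,0.4],[0,0,0,0,0,0,0.4],[0,0,0,0,0,0,0.4]]}}

```text
t: 5.95
eef_pos: [0.4354, 0.0999, 0.1435]
tool_rot: [0.0, 0.708, 0.706, 0.0]
contact_force: [-0.3, 0.9, -1.5]
gripper_width: 0.553
grasp_force: 47.4
```

Emit:
{"method": "jog_arm", "body": {"deltas": [[0,0,-0.001,0,0,0,0.4],[0,0,-0.001,0,0,0,0.4],[0,0,0,0,0,0,0.4],[0,0,0,0,0,0,0.4]]}}

```text
t: 6.35
eef_pos: [0.4358, 0.1001, 0.1426]
tool_rot: [0.001, 0.708, 0.706, 0.0]
contact_force: [-3.9, -0.3, 13.1]
gripper_width: 0.549
grasp_force: 49.3
```

Emit:
{"method": "jog_arm", "body": {"deltas": [[0,0,0.001,0,0,0,0.45],[0,0,0,0,0,0,0.7],[0,0,0,0,0,0,0.85],[0,0,0,0,0,0,1],[0,0,0,0,0,0,1],[0,0,0,0,0,0,1],[0,0,0.01,0,0,0,1],[0,0,0.03,0,0,0,1],[0,0,0.04,0,0,0,1],[0,0,0,0,0,0,1]]}}

```text
t: 7.35
eef_pos: [0.438, 0.1013, 0.2272]
tool_rot: [0.002, 0.708, 0.706, 0.004]
contact_force: [0.0, 0.5, 1.6]
gripper_width: 1.002
grasp_force: 0.0
```

```bash
python3 - <<'E'
from h import *
s=bot.read_camera("scene")
a=cv2.resize(s["img"][95:285,170:400],None,fx=3.1,fy=3.1,interpolation=cv2.INTER_CUBIC)
cv2.imwrite("pics/a4.png",a[...,::-1])
P=proj(s,[[.435,.1,.186],[.435,.1,.016],[.42,-.114,.155],[.42,-.114,.015],[.434,-.27,.12],[.434,-.27,.015],[.434,-.345,.105],[.434,-.345,.015]])
print(((P-[170,95])*3.1).round())
E
```

```text
[[358. 246.]
 [364. 414.]
 [516. 225.]
 [513. 349.]
 [588. 219.]
 [584. 304.]
 [623. 216.]
 [619. 286.]]
```

View pics/a4.png

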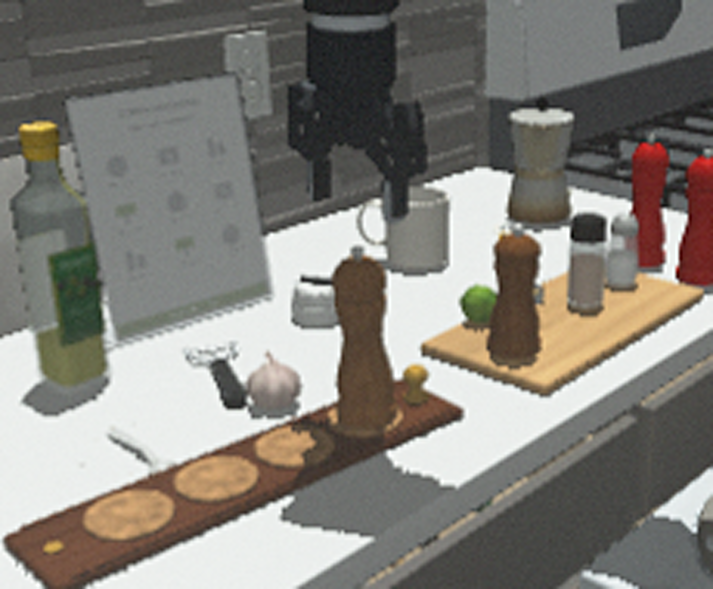

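The tall mill stands upright, centred on the pad by the knob: its top is at crop (358,248) against a predicted (358,246). The short mill at crop (514,350) matches its estimate too. Next is mill_b.

Emit:
{"method": "jog_arm", "body": {"deltas": [[0,-0.02,0.005,0,0,0,1],[-0.003,-0.04,0,0,0,0,1],[-0.004,-0.045,0,0,0,0,1],[-0.004,-0.045,0,0,0,0,1],[-0.004,-0.04,0,0,0,0,1],[-0.001,-0.025,0,0,0,0,1],[0,0,-0.03,0,0,0,1],[0,0,0,0,0,0,1]]}}

```text
t: 8.2
eef_pos: [0.4164, -0.1157, 0.1945]
tool_rot: [-0.003, 0.708, 0.706, -0.002]
contact_force: [-0.7, 1.0, 0.6]
gripper_width: 1.0
grasp_force: 0.0
```

Emit:
{"method": "jog_arm", "body": {"deltas": [[0.003,0.001,-0.03,0,0,0,1],[0,0,-0.03,0,0,0,1],[0,0,-0.015,0,0,0,1],[0,0,-0.008,0,0,0,1],[0,0,0,0,0,0,1],[0,0,0,0,0,0,0.4],[0,0,0,0,0,0,0.4],[0,0,0,0,0,0,0.4],[0,0,0,0,0,0,0.4],[0,0,0,0,0,0,0.4]]}}

```text
t: 9.2
eef_pos: [0.4228, -0.1144, 0.1155]
tool_rot: [0.001, 0.708, 0.706, 0.0]
contact_force: [-1.8, 0.2, 8.8]
gripper_width: 0.552
grasp_force: 45.2
```

Emit:
{"method": "jog_arm", "body": {"deltas": [[0,0,0,0,0,0,0.4],[0,0,0,0,0,0,0.4],[0,0,0.01,0,0,0,0.4],[0,0,0.03,0,0,0,0.4],[0,0,0.03,0,0,0,0.4],[0,0,0,0,0,0,0.4]]}}

```text
t: 9.8
eef_pos: [0.4247, -0.1145, 0.1882]
tool_rot: [0.003, 0.708, 0.706, 0.002]
contact_force: [0.3, -0.1, -1.4]
gripper_width: 0.553
grasp_force: 47.3
```

Emit:
{"method": "jog_arm", "body": {"deltas": [[0,0,0.04,0,0,0,0.4],[0,0,0.04,0,0,0,0.4],[0,0.01,0.04,0,0,0,0.4],[0.002,0.035,0,0,0,0,0.4],[0.003,0.042,0,0,0,0,0.4],[0.003,0.042,0,0,0,0,0.4],[0.003,0.042,0,0,0,0,0.4],[0.003,0.042,0,0,0,0,0.4],[0.003,0.042,0,0,0,0,0.4],[0.002,0.03,0,0,0,0,0.4]]}}

```text
t: 10.8
eef_pos: [0.4405, 0.1734, 0.3042]
tool_rot: [-0.0, 0.707, 0.707, 0.0]
contact_force: [-0.1, -0.3, -1.9]
gripper_width: 0.552
grasp_force: 47.8
```

Emit:
{"method": "jog_arm", "body": {"deltas": [[0,0.011,0,0,0,0,0.4],[0,0,0,0,0,0,0.4],[0,0,-0.035,0,0,0,0.4],[0,0,-0.035,0,0,0,0.4],[0,0,-0.035,0,0,0,0.4],[0,0,-0.035,0,0,0,0.4],[0,0,-0.02,0,0,0,0.4],[0,0,0,0,0,0,0.4],[0,0,0,0,0,0,0.4]]}}

```text
t: 11.7
eef_pos: [0.4415, 0.1805, 0.1446]
tool_rot: [0.0, 0.708, 0.706, -0.0]
contact_force: [-0.0, -1.0, -1.0]
gripper_width: 0.551
grasp_force: 47.8
```

Emit:
{"method": "jog_arm", "body": {"deltas": [[0.002,0.001,-0.012,0,0,0,0.4],[0,0,-0.008,0,0,0,0.4],[0,0,-0.004,0,0,0,0.4],[0,0,-0.002,0,0,0,0.4],[0,0,-0.001,0,0,0,0.4],[0,0,0,0,0,0,0.4],[0,0,0,0,0,0,0.4]]}}

```text
t: 12.4
eef_pos: [0.4433, 0.1829, 0.1175]
tool_rot: [0.0, 0.708, 0.706, 0.0]
contact_force: [0.2, -0.1, -1.0]
gripper_width: 0.552
grasp_force: 47.8
```

Emit:
{"method": "jog_arm", "body": {"deltas": [[0,0,-0.001,0,0,0,0.4],[0,0,-0.001,0,0,0,0.4],[0,0,0,0,0,0,0.4],[0,0,0,0,0,0,0.4]]}}

```text
t: 12.8
eef_pos: [0.4435, 0.1832, 0.1165]
tool_rot: [0.001, 0.708, 0.706, 0.0]
contact_force: [-3.2, -1.2, 12.4]
gripper_width: 0.545
grasp_force: 49.4
```

Emit:
{"method": "jog_arm", "body": {"deltas": [[0,0,0.001,0,0,0,0.45],[0,0,0,0,0,0,0.7],[0,0,0,0,0,0,0.85],[0,0,0,0,0,0,1],[0,0,0,0,0,0,1],[0,0,0,0,0,0,1],[0,0,0.01,0,0,0,1],[0,0,0.04,0,0,0,1],[0,0,0.05,0,0,0,1],[0,0,0.025,0,0,0,1]]}}

```text
t: 13.8
eef_pos: [0.4441, 0.1842, 0.2454]
tool_rot: [0.001, 0.708, 0.707, 0.002]
contact_force: [0.1, -0.6, -0.1]
gripper_width: 1.001
grasp_force: 0.0
```

Emit:
{"method": "jog_arm", "body": {"deltas": [[0,-0.02,0.005,0,0,0,1],[-0.001,-0.048,0,0,0,0,1],[-0.001,-0.048,0,0,0,0,1],[-0.001,-0.048,0,0,0,0,1],[-0.001,-0.048,0,0,0,0,1],[-0.001,-0.048,0,0,0,0,1],[-0.001,-0.048,0,0,0,0,1],[-0.001,-0.048,0,0,0,0,1],[-0.001,-0.048,0,0,0,0,1],[-0.001,-0.045,0,0,0,0,1]]}}

```text
t: 14.8
eef_pos: [0.4338, -0.2684, 0.2472]
tool_rot: [0.001, 0.708, 0.706, 0.0]
contact_force: [1.0, 0.4, -0.2]
gripper_width: 1.003
grasp_force: 0.0
```

```bash
python3 - <<'E'
from h import *
o=bot.get_obs();print(o["eef_pos"])
s=bot.read_camera("scene")
a=cv2.resize(s["img"][95:285,170:400],None,fx=3.1,fy=3.1,interpolation=cv2.INTER_CUBIC)
cv2.imwrite("pics/a5.png",a[...,::-1])
P=proj(s,[[.444,.182,.156],[.444,.182,.016],[.434,-.27,.12],[.434,-.27,.015],[.434,-.345,.105],[.434,-.345,.015]])
print(((P-[170,95])*3.1).round())
E
```

```text
[ 0.43382492 -0.26840013  0.24718468]
[[284. 301.]
 [293. 444.]
 [588. 219.]
 [584. 304.]
 [623. 216.]
 [619. 286.]]
```

View pics/a5.png

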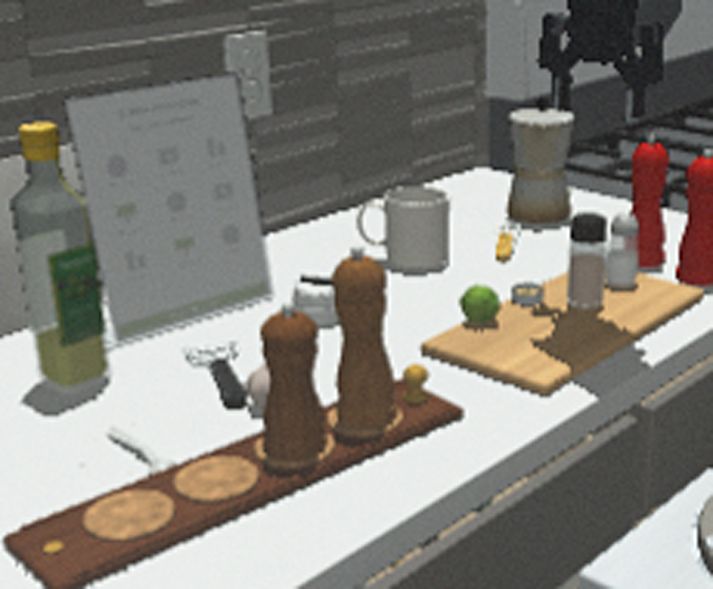

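mill_b stands upright on its pad with its top at crop (289,308), while (284,301) was predicted. That could be a few mm off, so I'll measure it from above.

```bash
python3 - <<'E'
from h import *
d=bot.read_camera("top")
a=cv2.resize(d["img"][170:245,185:445],None,fx=3,fy=3,interpolation=cv2.INTER_CUBIC)
P=proj(d,[[.444,.182,.156],[.435,.1,.186],[.434,-.27,.12],[.434,-.345,.105]]);print(P.round(1))
g=d["img"].astype(float)
for p in P[:2]:
    u,v=p.round().astype(int); w=d["img"][v-4:v+5,u-4:u+5].min(2).astype(float)
    w=np.clip(w-np.percentile(w,85),0,None); yy,xx=np.mgrid[v-4:v+5,u-4:u+5]
    print((xx*w).sum()/w.sum(),(yy*w).sum()/w.sum(),plane(d,[[(xx*w).sum()/w.sum(),(yy*w).sum()/w.sum()]],.156 if p is P[0] else .186))
cv2.imwrite("pics/t5.png",a[...,::-1])
E
```

```text
[[250.4 199.4]
 [273.1 201. ]
 [379.2 203.1]
 [399.5 203.5]]
250.01670644391407 200.87350835322195 [[0.43547044 0.17871722 0.186     ]]
272.8445595854922 200.8238341968912 [[0.43550237 0.10072819 0.186     ]]
```

View pics/t5.png

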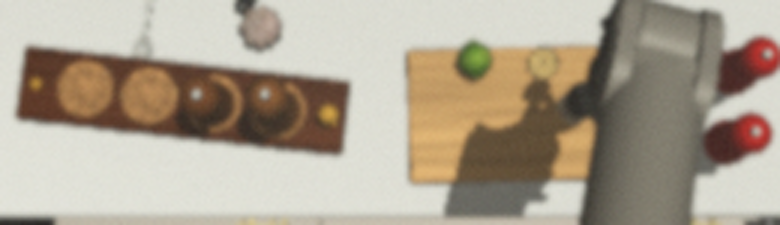

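Seen from above, the tall mill is at (.4355,.1007), which is right. mill_b is at about (.439,.1835), 5 mm short in x, so I'll re-seat it after the other two. Next is the spice jar.

Emit:
{"method": "jog_arm", "body": {"deltas": [[0,-0.001,-0.04,0,0,0,1],[0,0,-0.05,0,0,0,1],[0,0,-0.045,0,0,0,1],[0,0,-0.02,0,0,0,1],[0,0,-0.01,0,0,0,1],[0,0,0,0,0,0,1],[0,0,0,0,0,0,0.2],[0,0,0,0,0,0,0.2],[0,0,0,0,0,0,0.2],[0,0,0,0,0,0,0.2]], "newtons": 30}}

```text
t: 15.9
eef_pos: [0.4353, -0.2678, 0.0828]
tool_rot: [0.001, 0.708, 0.706, 0.0]
contact_force: [-0.1, 0.7, 6.3]
gripper_width: 0.503
grasp_force: 29.1
```

Emit:
{"method": "jog_arm", "body": {"deltas": [[0,0,0,0,0,0,0.2],[0,0,0,0,0,0,0.2],[0,0,0,0,0,0,0.2],[0,0,0,0,0,0,0.2]]}}

```text
t: 16.3
eef_pos: [0.4353, -0.2678, 0.0828]
tool_rot: [0.001, 0.708, 0.706, 0.0]
contact_force: [-0.4, 0.1, 5.5]
gripper_width: 0.499
grasp_force: 29.1
```

Emit:
{"method": "jog_arm", "body": {"deltas": [[0,0,0.01,0,0,0,0.2],[0,0,0.03,0,0,0,0.2],[0,0,0.045,0,0,0,0.2],[0,0,0.045,0,0,0,0.2],[0,0.01,0.045,0,0,0,0.2],[0,0.03,0.03,0,0,0,0.2],[0.001,0.042,0,0,0,0,0.2],[0.001,0.045,0,0,0,0,0.2],[0.001,0.045,0,0,0,0,0.2],[0.001,0.045,0,0,0,0,0.2]], "newtons": 40}}

```text
t: 17.3
eef_pos: [0.4374, -0.0485, 0.287]
tool_rot: [0.001, 0.708, 0.706, -0.0]
contact_force: [0.7, 0.0, -2.2]
gripper_width: 0.5
grasp_force: 40.6
```

Emit:
{"method": "jog_arm", "body": {"deltas": [[0.001,0.045,0,0,0,0,0.2],[0.002,0.045,0,0,0,0,0.2],[0.002,0.045,0,0,0,0,0.2],[0.002,0.045,0,0,0,0,0.2],[0.002,0.045,0,0,0,0,0.2],[0.002,0.045,0,0,0,0,0.2],[0.002,0.03,0,0,0,0,0.2],[0.001,0.015,0,0,0,0,0.2],[0,0,0,0,0,0,0.2]]}}

```text
t: 18.2
eef_pos: [0.4511, 0.2673, 0.2869]
tool_rot: [-0.001, 0.706, 0.708, 0.0]
contact_force: [0.8, 0.0, -1.8]
gripper_width: 0.498
grasp_force: 40.5
```

Emit:
{"method": "jog_arm", "body": {"deltas": [[0.002,-0.002,-0.02,0,0,0,0.2],[0,0,-0.04,0,0,0,0.2],[0,0,-0.045,0,0,0,0.2],[0,0,-0.045,0,0,0,0.2],[0,0,-0.025,0,0,0,0.2],[0,0,-0.012,0,0,0,0.2],[0,0,0,0,0,0,0.2],[0,0,0,0,0,0,0.2]]}}

```text
t: 19.0
eef_pos: [0.4551, 0.2629, 0.1007]
tool_rot: [0.0, 0.708, 0.706, 0.001]
contact_force: [0.5, 0.7, -2.1]
gripper_width: 0.498
grasp_force: 40.5
```

Emit:
{"method": "jog_arm", "body": {"deltas": [[-0.001,0.002,-0.008,0,0,0,0.2],[0,0,-0.004,0,0,0,0.2],[0,0,-0.002,0,0,0,0.2],[0,0,-0.001,0,0,0,0.2],[0,0,-0.001,0,0,0,0.2],[0,0,0,0,0,0,0.2],[0,0,0,0,0,0,0.2]]}}

```text
t: 19.7
eef_pos: [0.4533, 0.2649, 0.0838]
tool_rot: [0.0, 0.708, 0.706, 0.0]
contact_force: [-1.4, -1.4, 6.9]
gripper_width: 0.495
grasp_force: 40.9
```

Emit:
{"method": "jog_arm", "body": {"deltas": [[0,0,0.0005,0,0,0,0.45],[0,0,0,0,0,0,0.6],[0,0,0,0,0,0,0.8],[0,0,0,0,0,0,1],[0,0,0,0,0,0,1],[0,0,0,0,0,0,1],[0,0,0.02,0,0,0,1],[0,0,0.045,0,0,0,1],[0,0,0.05,0,0,0,1],[0,0,0.045,0,0,0,1]]}}

```text
t: 20.7
eef_pos: [0.4529, 0.265, 0.2458]
tool_rot: [-0.0, 0.708, 0.707, 0.0]
contact_force: [1.2, 0.9, 0.0]
gripper_width: 0.998
grasp_force: 0.0
```

Emit:
{"method": "jog_arm", "body": {"deltas": [[0,-0.03,0.005,0,0,0,1],[-0.001,-0.048,0,0,0,0,1],[-0.002,-0.048,0,0,0,0,1],[-0.002,-0.048,0,0,0,0,1],[-0.002,-0.048,0,0,0,0,1],[-0.002,-0.048,0,0,0,0,1],[-0.002,-0.048,0,0,0,0,1],[-0.002,-0.048,0,0,0,0,1],[-0.002,-0.048,0,0,0,0,1],[-0.002,-0.048,0,0,0,0,1]]}}

```text
t: 21.7
eef_pos: [0.4357, -0.1992, 0.2491]
tool_rot: [0.0, 0.708, 0.706, -0.0]
contact_force: [1.5, 0.9, 0.3]
gripper_width: 0.996
grasp_force: 0.0
```

Emit:
{"method": "jog_arm", "body": {"deltas": [[-0.001,-0.048,0,0,0,0,1],[-0.001,-0.048,0,0,0,0,1],[0,-0.04,0,0,0,0,1],[0,-0.012,-0.04,0,0,0,1],[0,0,-0.04,0,0,0,1],[0,0,0,0,0,0,1]]}}

```text
t: 22.3
eef_pos: [0.4307, -0.3439, 0.164]
tool_rot: [-0.005, 0.708, 0.706, -0.001]
contact_force: [-0.4, 0.3, -0.9]
gripper_width: 1.001
grasp_force: 0.0
```

Emit:
{"method": "jog_arm", "body": {"deltas": [[0.002,-0.002,-0.03,0,0,0,1],[0,0,-0.035,0,0,0,1],[0,0,-0.02,0,0,0,1],[0,0,-0.012,0,0,0,1],[0,0,0,0,0,0,1],[0,0,0,0,0,0,0.2],[0,0,0,0,0,0,0.2],[0,0,0,0,0,0,0.2],[0,0,0,0,0,0,0.2],[0,0,0,0,0,0,0.2]], "newtons": 30}}

```text
t: 23.3
eef_pos: [0.437, -0.3478, 0.0732]
tool_rot: [0.001, 0.708, 0.706, 0.0]
contact_force: [-0.6, 0.0, 6.1]
gripper_width: 0.438
grasp_force: 29.4
```

Emit:
{"method": "jog_arm", "body": {"deltas": [[0,0,0,0,0,0,0.2],[0,0,0,0,0,0,0.2],[0,0,0,0,0,0,0.2]]}}

```text
t: 23.6
eef_pos: [0.437, -0.3478, 0.0732]
tool_rot: [0.001, 0.708, 0.706, -0.0]
contact_force: [-0.2, 0.2, 6.1]
gripper_width: 0.445
grasp_force: 29.4
```

The grip width of 0.44 is narrower than on the jar, so the pads are probably at the shoulder. I reopen and grip 10 mm lower.

Emit:
{"method": "jog_arm", "body": {"deltas": [[0,0,0,0,0,0,0.7],[0,0,0,0,0,0,1],[0,0,0,0,0,0,1],[0,0,-0.006,0,0,0,1],[0,0,-0.006,0,0,0,1],[0,0,0,0,0,0,0.2],[0,0,0,0,0,0,0.2],[0,0,0,0,0,0,0.2],[0,0,0,0,0,0,0.2],[0,0,0,0,0,0,0.2]]}}

```text
t: 24.6
eef_pos: [0.4366, -0.3473, 0.0601]
tool_rot: [0.0, 0.708, 0.706, 0.0]
contact_force: [0.7, -0.0, 1.1]
gripper_width: 0.48
grasp_force: 30.4
```

Emit:
{"method": "jog_arm", "body": {"deltas": [[0,0,0,0,0,0,0.2],[0,0,0,0,0,0,0.2],[0,0,0,0,0,0,0.2]]}}

```text
t: 24.9
eef_pos: [0.4366, -0.3474, 0.0601]
tool_rot: [0.0, 0.708, 0.706, 0.0]
contact_force: [1.3, -0.8, 3.2]
gripper_width: 0.477
grasp_force: 30.5
```

Emit:
{"method": "jog_arm", "body": {"deltas": [[0,0,0.01,0,0,0,0.2],[0,0,0.03,0,0,0,0.2],[0,0,0.045,0,0,0,0.2],[0,0,0.045,0,0,0,0.2],[0,0.01,0.045,0,0,0,0.2],[0,0.03,0.035,0,0,0,0.2],[0.001,0.042,0,0,0,0,0.2],[0.001,0.045,0,0,0,0,0.2],[0.001,0.045,0,0,0,0,0.2],[0.001,0.045,0,0,0,0,0.2]], "newtons": 40}}

```text
t: 25.9
eef_pos: [0.4392, -0.1284, 0.2701]
tool_rot: [-0.0, 0.708, 0.706, -0.001]
contact_force: [1.1, 0.3, -0.9]
gripper_width: 0.47
grasp_force: 40.7
```

Emit:
{"method": "jog_arm", "body": {"deltas": [[0.002,0.046,0,0,0,0,0.2],[0.002,0.046,0,0,0,0,0.2],[0.002,0.046,0,0,0,0,0.2],[0.002,0.046,0,0,0,0,0.2],[0.002,0.046,0,0,0,0,0.2],[0.002,0.046,0,0,0,0,0.2],[0.002,0.046,0,0,0,0,0.2],[0.002,0.046,0,0,0,0,0.2],[0.002,0.046,0,0,0,0,0.2],[0.002,0.035,0,0,0,0,0.2]]}}

```text
t: 26.9
eef_pos: [0.4591, 0.3212, 0.27]
tool_rot: [-0.0, 0.707, 0.707, -0.0]
contact_force: [0.2, -1.4, -0.0]
gripper_width: 0.472
grasp_force: 40.7
```

Emit:
{"method": "jog_arm", "body": {"deltas": [[0.002,0.018,-0.01,0,0,0,0.2],[0.001,0.002,-0.04,0,0,0,0.2],[0,0,-0.045,0,0,0,0.2],[0,0,-0.045,0,0,0,0.2],[0,0,-0.03,0,0,0,0.2],[0,0,-0.015,0,0,0,0.2],[0,0,0,0,0,0,0.2],[0,0,0,0,0,0,0.2]]}}

```text
t: 27.7
eef_pos: [0.4637, 0.3394, 0.0862]
tool_rot: [0.0, 0.708, 0.706, 0.001]
contact_force: [0.2, -0.7, -1.2]
gripper_width: 0.471
grasp_force: 40.7
```

Emit:
{"method": "jog_arm", "body": {"deltas": [[0,0.004,-0.01,0,0,0,0.2],[0,0.002,-0.008,0,0,0,0.2],[0,0,-0.003,0,0,0,0.2],[0,0,-0.002,0,0,0,0.2],[0,0,-0.001,0,0,0,0.2],[0,0,0,0,0,0,0.2],[0,0,0,0,0,0,0.2]]}}

```text
t: 28.4
eef_pos: [0.4632, 0.3448, 0.0612]
tool_rot: [0.0, 0.708, 0.706, 0.0]
contact_force: [-2.1, -0.6, 3.9]
gripper_width: 0.47
grasp_force: 41.1
```

Emit:
{"method": "jog_arm", "body": {"deltas": [[0,0,0.0005,0,0,0,0.45],[0,0,0,0,0,0,0.6],[0,0,0,0,0,0,0.8],[0,0,0,0,0,0,1],[0,0,0,0,0,0,1],[0,0,0.02,0,0,0,1],[0,0,0.045,0,0,0,1],[0,0,0.05,0,0,0,1],[0,0,0.05,0,0,0,1],[0,-0.02,0.02,0,0,0,1]]}}

```text
t: 29.4
eef_pos: [0.4634, 0.3291, 0.2517]
tool_rot: [-0.0, 0.706, 0.708, 0.004]
contact_force: [0.0, -0.2, -0.1]
gripper_width: 1.004
grasp_force: 0.0
```

Emit:
{"method": "jog_arm", "body": {"deltas": [[-0.002,-0.048,0,0,0,0,1],[-0.002,-0.048,0,0,0,0,1],[-0.002,-0.048,0,0,0,0,1],[-0.002,-0.048,0,0,0,0,1],[-0.002,-0.048,0,0,0,0,1],[-0.002,-0.048,0,0,0,0,1],[-0.002,-0.048,0,0,0,0,1],[-0.002,-0.048,0,0,0,0,1],[-0.002,-0.048,0,0,0,0,1],[0,-0.02,0,0,0,0,1]]}}

```text
t: 30.4
eef_pos: [0.4441, -0.1323, 0.2461]
tool_rot: [0.0, 0.71, 0.704, -0.001]
contact_force: [-0.1, 0.7, -0.7]
gripper_width: 0.996
grasp_force: 0.0
```

```bash
python3 - <<'E'
from h import *
o=bot.get_obs();print(o["eef_pos"])
d=bot.read_camera("top");s=bot.read_camera("scene")
H=[(.435,.1,.186),(.444,.182,.156),(.4535,.264,.121),(.4627,.345,.106)]
a=cv2.resize(d["img"][175:230,185:310],None,fx=6,fy=6,interpolation=cv2.INTER_CUBIC)[:240]
b=cv2.resize(s["img"][150:280,170:320],None,fx=2.7,fy=2.7,interpolation=cv2.INTER_CUBIC)[:350]
P,Q=proj(d,H),proj(s,H); print(P.round(1),Q.round(1))
print("in top crop",((P+.5-[185,175])*6).round(),"scene crop",((Q+.5-[170,150])*2.7).round())
m=np.zeros((a.shape[0]+b.shape[0],750,3),np.uint8);m[:a.shape[0]]=a;m[a.shape[0]:,:b.shape[1]]=b
cv2.imwrite("pics/f6.png",m[...,::-1])
E
```

```text
[ 0.44413122 -0.13225041  0.24607713]
[[273.1 201. ]
 [250.4 199.4]
 [228.9 197.9]
 [207.5 195.9]] [[285.3 174.4]
 [261.5 192.1]
 [235.7 213.1]
 [207.  228.5]]
in top crop [[531. 159.]
 [395. 149.]
 [267. 140.]
 [138. 128.]] scene crop [[313.  67.]
 [248. 115.]
 [179. 172.]
 [101. 213.]]
```

View pics/f6.png

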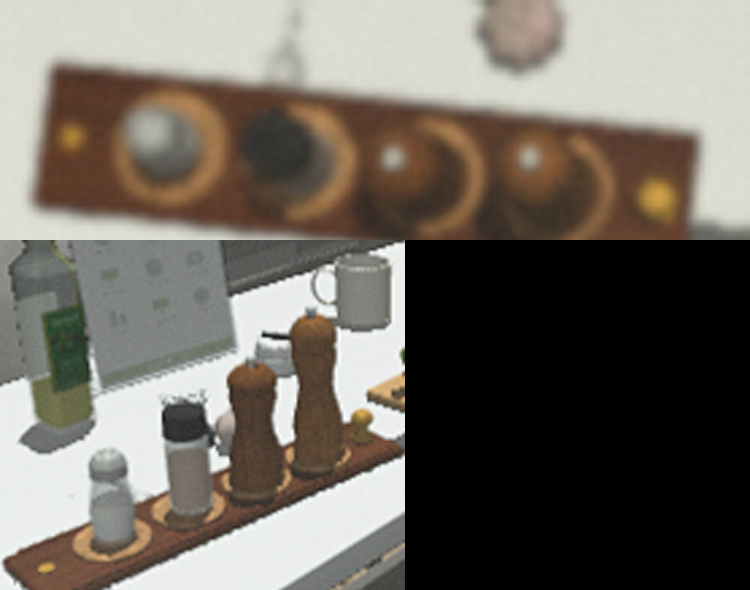

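The row is upright and in the right order. Predicted against seen tops in the upper crop are: mill_b (395,149) / (392,157), spice (267,140) / (278,147) and salt (138,128) / (148,128). These are possible offsets of a few mm, so I'll measure cap and dome outlines in both views.

```bash
cat > m.py <<'E'
from h import *
from scipy.optimize import least_squares
d=bot.read_camera("top");s=bot.read_camera("scene")
def cen(D,box,cond):
    x0,y0,x1,y1=box;I=cv2.resize(D["img"][y0:y1,x0:x1],None,fx=6,fy=6,interpolation=cv2.INTER_CUBIC)
    m=cond(cv2.cvtColor(cv2.GaussianBlur(I,(0,0),2),cv2.COLOR_RGB2HSV).astype(int)).astype(np.uint8)
    n,l,st,c=cv2.connectedComponentsWithStats(m)
    if n<2:return None
    i=1+st[1:,4].argmax(); return (c[i]+.5)/6-.5+[x0,y0], st[i,2:5]/np.array([6,6,36]), ((st[i,:2]+st[i,2:4]/2)/6-.5+[x0,y0]).round(1)
dark=lambda h:(h[...,2]<75)&(h[...,1]<90)
grey=lambda h:(h[...,1]<45)&(h[...,2]>95)
greys=lambda h:(h[...,1]<40)&(h[...,2]<165)&(h[...,2]>90)
btn=lambda h:(h[...,1]<90)&(h[...,2]>130)
def tri(t,u):
    p,q=np.array(d["eye"]),np.array(s["eye"]);r1,r2=ray(d,[t])[0],ray(s,[u])[0]
    k=np.linalg.lstsq(np.c_[r1,-r2],q-p,rcond=None)[0];a,b=p+k[0]*r1,q+k[1]*r2
    return ((a+b)/2).round(4),np.linalg.norm(a-b).round(4)
for n,bt,bs,ct,cs in (("spice",(220,192,245,212),(226,205,252,232),dark,dark),("salt",(200,190,220,212),(198,222,222,240),grey,greys),
  ("mill_b",(246,197,255,205),(256,190,270,201),btn,grey),("mill",(269,197,277,205),(280,172,291,182),btn,grey)):
    T,S=cen(d,bt,ct),cen(s,bs,cs);print(n,"T",T,"S",S)
    if T and S: print("   tri",tri(T[0],S[0]))
E
python3 m.py
```

```text
spice T (array([230.66174105, 199.43926417]), array([ 12.33333333,  12.83333333, 115.13888889]), array([230.7, 199.2])) S (array([238.25812727, 217.55996454]), array([ 18.83333333,  15.33333333, 201.08333333]), array([239.2, 218. ]))
   tri (array([0.4495, 0.2602, 0.1081]), np.float64(0.0001))
salt T (array([211.1283559 , 197.20943217]), array([11.33333333,  9.        , 77.94444444]), array([211.2, 197. ])) S (array([209.71670823, 235.14127182]), array([ 14.16666667,  10.16666667, 111.38888889]), array([209.4, 234.4]))
   tri (array([0.4618, 0.3383, 0.0849]), np.float64(0.0041))
mill_b T (array([250.08139535, 200.70193798]), array([ 3.83333333,  4.        , 11.94444444]), array([250.1, 200.7])) S (array([262.27415459, 192.7000105 ]), array([14.        ,  8.        , 88.16666667]), array([262.5, 193.5]))
   tri (array([0.4396, 0.1831, 0.1557]), np.float64(0.0004))
mill T (array([272.76936219, 200.89350797]), array([ 3.83333333,  4.        , 12.19444444]), array([272.8, 200.8])) S (array([284.92281855, 174.49416631]), array([11.        ,  6.83333333, 65.47222222]), array([285. , 174.9]))
   tri (array([0.4354, 0.1011, 0.1858]), np.float64(0.0002))
```

The measured errors are mill_b about 4.5 mm in -x, spice about (-4,-3.5) mm and salt about (-1,-6) mm. The y errors come from off-centre pick-ups. All are still inside the pads, but there is ample time, so I'll re-seat them one by one: grip, lift slightly, shift, lower. mill_b goes first.

Emit:
{"method": "jog_arm", "body": {"deltas": [[0,0.045,0.005,0,0,0,1],[0,0.045,0,0,0,0,1],[0,0.045,0,0,0,0,1],[0,0.045,0,0,0,0,1],[0,0.045,0,0,0,0,1],[0,0.045,0,0,0,0,1],[0,0.03,0,0,0,0,1],[0,0.014,0,0,0,0,1],[0,0,0,0,0,0,1],[0,0,0,0,0,0,1]]}}

```text
t: 31.6
eef_pos: [0.4445, 0.1874, 0.2512]
tool_rot: [0.0, 0.707, 0.707, -0.0]
contact_force: [-0.0, -0.4, 0.5]
gripper_width: 1.0
grasp_force: 0.0
```

Emit:
{"method": "jog_arm", "body": {"deltas": [[0,-0.004,-0.03,0,0,0,1],[0,0,-0.045,0,0,0,1],[0,0,-0.035,0,0,0,1],[0,0,-0.02,0,0,0,1],[0,0,-0.004,0,0,0,1],[0,0,0,0,0,0,1],[0,0,0,0,0,0,1]], "newtons": 40}}

```text
t: 32.3
eef_pos: [0.446, 0.1828, 0.1185]
tool_rot: [0.0, 0.708, 0.706, 0.001]
contact_force: [-0.3, -0.2, -0.1]
gripper_width: 0.995
grasp_force: 0.0
```

Emit:
{"method": "jog_arm", "body": {"deltas": [[0,0,0,0,0,0,0.4],[0,0,0,0,0,0,0.4],[0,0,0,0,0,0,0.4],[0,0,0,0,0,0,0.4],[0,0,0,0,0,0,0.4],[0,0,0,0,0,0,0.4]]}}

```text
t: 32.9
eef_pos: [0.4452, 0.183, 0.1181]
tool_rot: [0.0, 0.708, 0.706, 0.0]
contact_force: [-3.0, -0.1, 7.8]
gripper_width: 0.552
grasp_force: 39.5
```

```bash
python3 - <<'E'
exec(open("m.py").read().split("for n,bt")[0])
for z,bx in((.156,(256,186,270,201)),):
    S=cen(s,bx,grey);print(S,plane(s,[S[0]],z) if S else 0)
E
```

```text
(array([260.07932933, 192.51526527]), array([ 4.66666667,  7.16666667, 18.5       ]), array([259.8, 192.1])) [[0.44466112 0.18652528 0.156     ]]
```

Emit:
{"method": "jog_arm", "body": {"deltas": [[0,0,0,0,0,0,0.58],[0,0,0,0,0,0,0.62],[0,0,0,0,0,0,0.66],[0,0,0,0,0,0,0.72],[0,0,0,0,0,0,0.8],[0,0,0,0,0,0,0.9],[0,0,0,0,0,0,1],[0,0,0,0,0,0,1],[0,0,0,0,0,0,1],[0,0,0.01,0,0,0,1]]}}

```text
t: 34.0
eef_pos: [0.4445, 0.1823, 0.1268]
tool_rot: [-0.0, 0.708, 0.706, -0.001]
contact_force: [-0.1, 0.0, -0.4]
gripper_width: 1.001
grasp_force: 0.0
```

Emit:
{"method": "jog_arm", "body": {"deltas": [[0,0,0.03,0,0,0,1],[0,0,0.045,0,0,0,1],[0,0.01,0.02,0,0,0,1],[0.003,0.035,0,0,0,0,1],[0.004,0.025,0,0,0,0,1],[0.002,0.008,0,0,0,0,1],[0,0,0,0,0,0,1],[0,0,0,0,0,0,1]]}}

```text
t: 34.8
eef_pos: [0.4541, 0.2597, 0.2221]
tool_rot: [0.0, 0.708, 0.706, -0.001]
contact_force: [0.0, -0.6, -0.0]
gripper_width: 1.004
grasp_force: 0.0
```

```bash
python3 - <<'E'
exec(open("m.py").read().split("for n,bt")[0])
S=cen(s,(256,188,270,201),grey);print(S,plane(s,[S[0]],.156))
E
```

```text
(array([262.32897473, 191.67294466]), array([ 14.        ,  10.        , 115.77777778]), array([262.5, 192.5])) [[0.44457347 0.17865388 0.156     ]]
```

Emit:
{"method": "jog_arm", "body": {"deltas": [[0,0,-0.03,0,0,0,1],[0,0,-0.045,0,0,0,1],[0,0,-0.04,0,0,0,1],[0,0,-0.02,0,0,0,1],[0,0,-0.003,0,0,0,1],[0,0,0,0,0,0,1],[0,0,0,0,0,0,1]], "newtons": 30}}

```text
t: 35.6
eef_pos: [0.4551, 0.2611, 0.0857]
tool_rot: [0.0, 0.708, 0.706, 0.001]
contact_force: [-0.5, 0.7, -0.8]
gripper_width: 1.004
grasp_force: 0.0
```

Emit:
{"method": "jog_arm", "body": {"deltas": [[0,0,0,0,0,0,0.2],[0,0,0,0,0,0,0.2],[0,0,0,0,0,0,0.2],[0,0,0,0,0,0,0.2],[0,0,0,0,0,0,0.2],[0,0,0,0,0,0,0.2],[0,0,0,0,0,0,0.2]]}}

```text
t: 36.3
eef_pos: [0.4544, 0.261, 0.085]
tool_rot: [0.0, 0.708, 0.706, 0.0]
contact_force: [-1.2, -1.8, 7.3]
gripper_width: 0.501
grasp_force: 30.2
```

Emit:
{"method": "jog_arm", "body": {"deltas": [[0,0,0.003,0,0,0,0.2],[0,0,0.002,0,0,0,0.2],[0,0.002,0,0,0,0,0.2],[0,0.002,0,0,0,0,0.2],[0,0,0,0,0,0,0.2],[0,0,-0.002,0,0,0,0.2],[0,0,-0.002,0,0,0,0.2],[0,0,-0.001,0,0,0,0.2],[0,0,0,0,0,0,0.2]]}}

```text
t: 37.2
eef_pos: [0.4541, 0.2649, 0.085]
tool_rot: [0.0, 0.708, 0.706, -0.0]
contact_force: [-2.3, -2.0, 8.6]
gripper_width: 0.503
grasp_force: 31.6
```

Emit:
{"method": "jog_arm", "body": {"deltas": [[0,0,0,0,0,0,0.53],[0,0,0,0,0,0,0.56],[0,0,0,0,0,0,0.6],[0,0,0,0,0,0,0.68],[0,0,0,0,0,0,0.8],[0,0,0,0,0,0,0.9],[0,0,0,0,0,0,1],[0,0,0,0,0,0,1],[0,0,0,0,0,0,1],[0,0,0.01,0,0,0,1]]}}

```text
t: 38.2
eef_pos: [0.4536, 0.2642, 0.0937]
tool_rot: [-0.0, 0.708, 0.706, -0.001]
contact_force: [0.8, -0.9, -0.3]
gripper_width: 0.999
grasp_force: 0.0
```

Emit:
{"method": "jog_arm", "body": {"deltas": [[0,0,0.03,0,0,0,1],[0,0,0.045,0,0,0,1],[0.002,0.015,0,0,0,0,1],[0.004,0.03,0,0,0,0,1],[0.003,0.022,0,0,0,0,1],[0.001,0.008,0,0,0,0,1],[0,0,-0.03,0,0,0,1],[0,0,0,0,0,0,1],[0,0,0,0,0,0,1]]}}

```text
t: 39.1
eef_pos: [0.4639, 0.3388, 0.1392]
tool_rot: [0.0, 0.708, 0.706, -0.001]
contact_force: [-0.4, 0.4, 0.0]
gripper_width: 0.997
grasp_force: 0.0
```

Lower onto the salt shaker (z 0.062) and grip.

Emit:
{"method": "jog_arm", "body": {"deltas": [[0,0,-0.03,0,0,0,1],[0,0,-0.03,0,0,0,1],[0,0,-0.015,0,0,0,1],[0,0,-0.002,0,0,0,1],[0,0,0,0,0,0,1],[0,0,0,0,0,0,0.2],[0,0,0,0,0,0,0.2],[0,0,0,0,0,0,0.2],[0,0,0,0,0,0,0.2],[0,0,0,0,0,0,0.2]]}}

```text
t: 40.1
eef_pos: [0.4647, 0.3402, 0.0634]
tool_rot: [0.0, 0.708, 0.706, 0.001]
contact_force: [-1.3, -1.0, 6.4]
gripper_width: 0.472
grasp_force: 29.8
```

Emit:
{"method": "jog_arm", "body": {"deltas": [[0,0,0,0,0,0,0.2],[0,0,0,0,0,0,0.2],[0,0,0,0,0,0,0.2],[0,0,0.003,0,0,0,0.2],[0,0,0.002,0,0,0,0.2],[0,0.003,0,0,0,0,0.2],[0,0.002,0,0,0,0,0.2],[0,0,0,0,0,0,0.2]]}}

```text
t: 40.9
eef_pos: [0.464, 0.3452, 0.0673]
tool_rot: [-0.0, 0.708, 0.707, 0.0]
contact_force: [-0.3, 0.2, -1.6]
gripper_width: 0.479
grasp_force: 30.3
```

Emit:
{"method": "jog_arm", "body": {"deltas": [[0,0.001,-0.002,0,0,0,0.2],[0,0,-0.002,0,0,0,0.2],[0,0,-0.001,0,0,0,0.2],[0,0,0,0,0,0,0.2],[0,0,0,0,0,0,0.52],[0,0,0,0,0,0,0.56],[0,0,0,0,0,0,0.6],[0,0,0,0,0,0,0.7],[0,0,0,0,0,0,0.8],[0,0,0,0,0,0,0.9]]}}

```text
t: 41.9
eef_pos: [0.4642, 0.3458, 0.0622]
tool_rot: [-0.0, 0.708, 0.706, -0.0]
contact_force: [0.2, 0.4, 0.9]
gripper_width: 0.9
grasp_force: 0.0
```

Emit:
{"method": "jog_arm", "body": {"deltas": [[0,0,0,0,0,0,1],[0,0,0,0,0,0,1],[0,0,0.02,0,0,0,1],[0,0,0.045,0,0,0,1],[0,0,0.05,0,0,0,1],[0,0,0.05,0,0,0,1],[0,-0.02,0.025,0,0,0,1],[-0.002,-0.048,0,0,0,0,1],[-0.002,-0.048,0,0,0,0,1],[-0.002,-0.048,0,0,0,0,1]]}}

```text
t: 42.9
eef_pos: [0.4579, 0.1802, 0.2524]
tool_rot: [0.0, 0.708, 0.707, 0.0]
contact_force: [0.5, -0.4, 0.6]
gripper_width: 0.996
grasp_force: 0.0
```

Emit:
{"method": "jog_arm", "body": {"deltas": [[-0.002,-0.048,0,0,0,0,1],[-0.002,-0.048,0,0,0,0,1],[-0.002,-0.048,0,0,0,0,1],[-0.002,-0.048,0,0,0,0,1],[-0.002,-0.048,0,0,0,0,1],[-0.002,-0.048,0,0,0,0,1],[-0.002,-0.048,0,0,0,0,1],[0,-0.03,0,0,0,0,1],[0,0,0,0,0,0,1],[0,0,0,0,0,0,1]]}}

```text
t: 43.9
eef_pos: [0.444, -0.1843, 0.2522]
tool_rot: [-0.0, 0.708, 0.706, 0.0]
contact_force: [-0.1, 0.5, 0.1]
gripper_width: 1.001
grasp_force: 0.0
```

```bash
python3 m.py; python3 - <<'E'
from h import *
d=bot.read_camera("top");s=bot.read_camera("scene")
a=cv2.resize(d["img"][175:230,185:310],None,fx=6,fy=6,interpolation=cv2.INTER_CUBIC)[:240]
b=cv2.resize(s["img"][150:280,170:320],None,fx=2.7,fy=2.7,interpolation=cv2.INTER_CUBIC)[:350]
m=np.zeros((590,750,3),np.uint8);m[:240]=a;m[240:,:b.shape[1]]=b
cv2.imwrite("pics/f7.png",m[...,::-1])
E
```

```text
spice T (array([229.64214537, 199.40228605]), array([ 12.16666667,  13.16666667, 118.47222222]), array([229.8, 199.2])) S (array([237.61733214, 218.13618719]), array([ 20.16666667,  15.33333333, 217.05555556]), array([238.8, 218.5]))
   tri (array([0.4492, 0.2634, 0.1078]), np.float64(0.0013))
salt T (array([209.3831753, 196.9641381]), array([11.5       ,  9.16666667, 76.16666667]), array([209.6, 196.8])) S (array([207.70217548, 235.68208378]), array([ 14.16666667,   9.33333333, 103.        ]), array([207.4, 234.8]))
   tri (array([0.4623, 0.3442, 0.0858]), np.float64(0.0032))
mill_b T (array([250.06294118, 200.66882353]), array([ 3.83333333,  3.83333333, 11.80555556]), array([250.1, 200.6])) S (array([262.27046507, 192.69376052]), array([14.,  8., 88.]), array([262.5, 193.5]))
   tri (array([0.4397, 0.1832, 0.1557]), np.float64(0.0002))
mill T (array([272.76460674, 200.8758427 ]), array([ 3.83333333,  4.        , 12.36111111]), array([272.8, 200.8])) S (array([284.92757728, 174.52654217]), array([11.        ,  6.83333333, 66.19444444]), array([285. , 174.9]))
   tri (array([0.4354, 0.1011, 0.1857]), np.float64(0.0001))
```

View pics/f7.png

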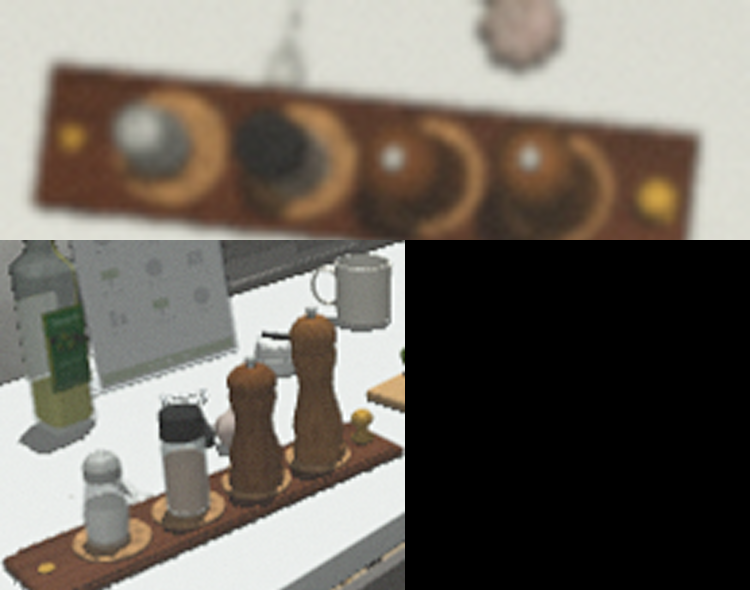

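Salt is now at (.462,.344), and spice is within about 3 mm, allowing for the dark mask edge. mill_b did not move at (.4397,.183), because closing alone did not slide it on the cork. Everything is upright. One more correction: grip mill_b, lift, shift +4.5 mm in x, lower.

Emit:
{"method": "jog_arm", "body": {"deltas": [[0,0.045,0,0,0,0,1],[0,0.046,0,0,0,0,1],[0,0.046,0,0,0,0,1],[0,0.046,0,0,0,0,1],[0,0.046,0,0,0,0,1],[0,0.046,0,0,0,0,1],[-0.002,0.046,0,0,0,0,1],[-0.002,0.035,0,0,0,0,1],[0,0.012,0,0,0,0,1],[0,0,0,0,0,0,1]], "newtons": 40}}

```text
t: 45.1
eef_pos: [0.4391, 0.1871, 0.2527]
tool_rot: [-0.0, 0.706, 0.709, 0.001]
contact_force: [0.7, 0.3, -0.1]
gripper_width: 0.997
grasp_force: 0.0
```

Emit:
{"method": "jog_arm", "body": {"deltas": [[0,-0.004,-0.03,0,0,0,1],[0,0,-0.045,0,0,0,1],[0,0,-0.035,0,0,0,1],[0,0,-0.02,0,0,0,1],[0,0,-0.005,0,0,0,1],[0,0,0,0,0,0,1],[0,0,0,0,0,0,1]]}}

```text
t: 45.8
eef_pos: [0.441, 0.1799, 0.1184]
tool_rot: [0.0, 0.708, 0.706, 0.001]
contact_force: [-0.7, -0.2, 0.2]
gripper_width: 1.001
grasp_force: 0.0
```

Emit:
{"method": "jog_arm", "body": {"deltas": [[0,0,0,0,0,0,0.4],[0,0,0,0,0,0,0.4],[0,0,0,0,0,0,0.4],[0,0,0,0,0,0,0.4],[0,0,0,0,0,0,0.4],[0,0,0,0,0,0,0.4]]}}

```text
t: 46.4
eef_pos: [0.4409, 0.1801, 0.1183]
tool_rot: [0.001, 0.708, 0.706, 0.001]
contact_force: [-0.9, -0.4, 6.2]
gripper_width: 0.553
grasp_force: 40.2
```

Lift 5 mm, shift +4 mm in x, lower, then release slowly.

Emit:
{"method": "jog_arm", "body": {"deltas": [[0,0,0.003,0,0,0,0.4],[0,0,0.002,0,0,0,0.4],[0.002,-0.001,0,0,0,0,0.4],[0.002,0,0,0,0,0,0.4],[0,0,0,0,0,0,0.4],[0,0,-0.002,0,0,0,0.4],[0,0,-0.002,0,0,0,0.4],[0,0,-0.001,0,0,0,0.4],[0,0,0,0,0,0,0.4]]}}

```text
t: 47.3
eef_pos: [0.4443, 0.1791, 0.1182]
tool_rot: [0.0, 0.708, 0.706, -0.0]
contact_force: [-3.7, -2.7, 13.4]
gripper_width: 0.547
grasp_force: 41.9
```

Emit:
{"method": "jog_arm", "body": {"deltas": [[0,0,0,0,0,0,0.58],[0,0,0,0,0,0,0.62],[0,0,0,0,0,0,0.66],[0,0,0,0,0,0,0.72],[0,0,0,0,0,0,0.8],[0,0,0,0,0,0,0.9],[0,0,0,0,0,0,1],[0,0,0,0,0,0,1],[0,0,0,0,0,0,1],[0,0,0.01,0,0,0,1]]}}

```text
t: 48.3
eef_pos: [0.4435, 0.1784, 0.1268]
tool_rot: [-0.001, 0.708, 0.706, -0.001]
contact_force: [-0.5, 0.9, -1.0]
gripper_width: 1.001
grasp_force: 0.0
```

Emit:
{"method": "jog_arm", "body": {"deltas": [[0,0,0.03,0,0,0,1],[0,0,0.045,0,0,0,1],[0,0,0.045,0,0,0,1],[0,-0.045,0,0,0,0,1],[0,-0.048,0,0,0,0,1],[0,-0.048,0,0,0,0,1],[0,-0.048,0,0,0,0,1],[0,-0.048,0,0,0,0,1],[0,-0.048,0,0,0,0,1],[0,-0.048,0,0,0,0,1]]}}

```text
t: 49.3
eef_pos: [0.4439, -0.1561, 0.2483]
tool_rot: [0.001, 0.708, 0.706, 0.0]
contact_force: [0.7, 0.1, 0.1]
gripper_width: 1.0
grasp_force: 0.0
```

Emit:
{"method": "jog_arm", "body": {"deltas": [[0,-0.03,0,0,0,0,1],[0,0,0,0,0,0,1],[0,0,0,0,0,0,1],[0,0,0,0,0,0,1]]}}

```text
t: 49.7
eef_pos: [0.4444, -0.1828, 0.2477]
tool_rot: [0.0, 0.707, 0.707, 0.0]
contact_force: [0.2, 0.4, 0.1]
gripper_width: 1.0
grasp_force: 0.0
```

```bash
python3 m.py | grep -A1 -E "mill|spice|salt" | grep -E "^[a-z]| tri" | cut -c1-60
```

```text
spice T (array([229.65746829, 199.49326757]), array([ 12.166
   tri (array([0.449 , 0.2635, 0.1079]), np.float64(0.001))
salt T (array([209.41761803, 197.01596504]), array([11.66666
   tri (array([0.4622, 0.3442, 0.0858]), np.float64(0.0035))
mill_b T (array([250.27319182, 199.6745283 ]), array([ 4.   
   tri (array([0.4423, 0.1817, 0.1555]), np.float64(0.002))
mill T (array([272.78984674, 200.84157088]), array([ 3.83333
   tri (array([0.4355, 0.101 , 0.1857]), np.float64(0.0001))
```

```bash
python3 -c "
from station import bot
print(bot.hand_in())"
```

```text
the job is handed in; nothing more can be done
None
```

The job is handed in: tall mill, short mill, spice jar and salt shaker stand upright on their pads in that order from the knob, each released and measured within about 5 mm of its pad centre (spice jar the farthest off).

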